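# Fit the microscope's battery pack and lock it in

### The arm

A 6-joint arm with a two-finger parallel gripper is mounted at the origin on the work surface. World frame = base frame: x ahead of the robot, y to its left, z up, the work surface at z = 0. Lengths are in m, angles in rad, forces in N, time in s.
With the tool pointing down it reaches from about 0.225 to 0.875 m from the base axis. Payload 3.4 kg.
Tool frame: the origin (TCP) lies midway between the tips of the shut fingers; the grasp point (between the pads) lies 19 mm behind it (manip.tcp_to_grasp is the distance from the TCP to the grasp point, in m); x points along the fingers, y is the direction in which the jaws open and shut, and the axes are right-handed (so a half turn about x gives the same grasp; the last joint's range is limited). The gripper opens to 85 mm and grips with 20 to 120 N. Pads are 22 mm wide; open, the fingers measure 114 mm over their backs; the gripper's body (76 mm by 85 mm) begins 54 mm behind the grasp point. The pads swing forward as they close: fully open they stand 13 mm farther back than shut.
Start: joints at [-1.457, 0.276, 1.505, -0, 1.361, -0.121], TCP at [0.134, -0.559, 0.231] pointing down, gripper open.
Joint ranges: [-2.89, 2.89], [-0.75, 2.08], [0.22, 2.7], [-1.18, 4.32], [0.11, 2.71], [-2.7, 2.7]. Speed limits (rad/s): [2.57, 2.57, 3.14, 3.14, 3.14, 3.14].

### API

Orientations are given as a unit quaternion [w, x, y, z].
In Python, from rig import readout, eyes, job, manip gives the robot as it stands. The module is installed in compiled form; this text tells all that it offers.
- The arm moves only by the tool carry_out, never from a script. Its argument "deltas" is one flat list of numbers, 7 for each row, row after row: the shift along the tool's x, y, z scaled (see below), then the turn, a rotation vector about the tool's x, y, z scaled (see below), then the opening, from -1 (shut) to 1 (fully open). In form: [dx, dy, dz, ax, ay, az, grip, dx, dy, dz, ax, ay, az, grip, ...]. A call has 1 to 10 rows; each row shifts and turns the commanded pose from where the row before left it, along the tool's axes as they then stand; what a row does not reach is not made up. The controller multiplies each number of a shift by 60 mm and each number of a turn by 4 degrees. A row lasts 1/8 s, in which the tool goes at most 62.5 mm and 10.7 degrees, less where a joint would pass 70% of its speed; a pose out of reach is approached as far as the arm can. A call with a number of a shift or a turn outside -1 to 1 is refused whole. A call with a gripper value outside its range is refused whole. The fingers move at their own pace and stop on an object; "newtons" is the grip in N (left out, the last holds). Time passes only in rows, so rows that do not move let the fingers close. It gives the time, the measured TCP pose, the force and the opening at its end, in the units of the state.
- readout.get_state(): the state, without advancing time (a new reading comes with each control period).
- eyes.get_image(name): name is "scene" or "top" or "wrist"; returns a dict with "color" (400x640x3 uint8, red, green, blue), "z_map" (400x640 float32, m along the optical axis (not along the pixel's ray), 0 where there is no reading), "mtx" (3x3 intrinsics, pixels), "origin" and "orientation" of the camera in the world. Camera axes: x right, y down, z forward; pixel columns grow to the right and rows downward; lengths in m; the calibration is good to about 2 mm. A picture is of the moment at which its call begins.
- job.sign_off(): hands the job in, once; it reports no verdict.
The state is a dict: "clock": time; "qpos": joint angles; "qd": joint speeds; "effort": joint torques, N m; "position": TCP position; "ee_rot": TCP orientation; "contact_force": force on the tool from outside, world axes, zero at the start; "moment": the same for the moment, N m; "width": finger opening in m.
Only numpy, scipy, OpenCV 4.12 (cv2) and the standard library are available. Lean on these libraries where they do the work, as an engineer would, in place of code of your own. Each camera call takes 0.05 s, during which the arm holds its last target.

### The job

Fit the blue battery pack to the microscope: set it down, without dropping it, on the open end of the metal rail and let go, then push it along the rail towards the microscope until it is fully home and the detent holds it by itself. Then swing the red locking bar right across behind the pack, as far as it goes, and take the hand away. Leave the jars and the torch standing where they are.

Things in the scene. Friction and masses are not known exactly. Their poses are not given: they have to be found in the camera images.
- pack: Loose blue battery pack, 110 mm long (its y), about 0.4 kg, same either end round, lying flat at the robot's left. Bottom: black shoe flange 66 mm wide (x), 110 long, 8 thick. Above it a blue body 50 mm wide, 110 long, from 8 to 48 mm height, upright corners chamfered, a V notch 11 mm wide amid each long side. Origin: centre of its underside, z up.
- ridge (a point): Centre of the top of the pack's black carrying ridge, which is 30 mm wide (pack's x), 80 mm long (pack's y) and stands from 48 to 70 mm above the pack's underside; to be gripped across x from above.
- dock: Microscope with battery rail, one fixed piece. Origin on the bench below the home seat; z up. The rail runs along its y; the pack, its own y along the rail, either end first, is pushed towards the dock's -y. Deck: x -65 to 65, y -85 to 215 mm, top at z = 20 mm. Side walls 10 mm high above it guide the flange. Microscope: y -80 to -250, x -105 to 125 mm, 0.4 m tall.
- run (a point): On the deck (z = 20 mm) at dock x = 0, y = 132 mm: middle of the open run, where the pack's underside centre is best set down (y 110 to 155 mm will do). The run's walls, y = 75 to 202 mm, stand 76 mm apart, then funnel to 70 mm apart at y = 55 mm. From y = 45 to -55 mm steel lips 10 mm above the deck cover the flange: the pack cannot be put in from above there.
- home (a point): On the deck (z = 20 mm) at dock x = 0, y = 0: where the pack's origin is when home (within 4 mm along the rail). A rigid end stop meets the pack's front 1.5 mm past it.
- detent (a point): Midway between two brass spring rollers at dock y = 0, one on either side of the pack (black housings out to x = +-59 mm, up to z = 62 mm). They climb the pack's front corners when its origin is near y = 45 mm (push of about 6 to 15 N), roll along its sides (3 to 10 N) and drop into its V notches at home, pulling it the last 2 mm or so.
- bar (a joint): Angle (rad) of the red locking bar about its upright hinge. 0 = shut against its stop: along the dock's +x from the hinge, across the rail 4 mm behind a home pack. It grows as it opens, counter-clockwise from above; pi/2 = along the dock's +y, limit 1.95. Starts open, 1.45 to 1.85. Light friction (about 1 N at the post); it stays where left. A pack not home blocks it.
- bar_hinge (a point): Hinge axis of the red bar, at dock x = -58, y = 65 mm, 40 mm above the bench. The bar is 12 mm wide, lies 34 to 54 mm above the bench and reaches 100 mm out from the hinge.
- bar_post (a point): Top centre of the upright red post (14 mm in diameter, 54 to 90 mm above the bench) on the bar, 90 mm from the hinge; pinch the post and follow its arc, or push the bar between hinge and post with shut fingers, tips 38 to 45 mm above the bench.
- jar0: Screw-top specimen jar, 58 mm in diameter, 66 mm tall, loose on the bench; origin at the centre of its underside. A bystander: leave it standing where it is.
- jar1: Screw-top specimen jar, 58 mm in diameter, 66 mm tall, loose on the bench; origin at the centre of its underside. A bystander: leave it standing where it is.
- jar2: Screw-top specimen jar, 58 mm in diameter, 66 mm tall, loose on the bench; origin at the centre of its underside. A bystander: leave it standing where it is.
- torch: Black torch standing on end, 165 mm tall, at most 48 mm in diameter, loose; origin at the centre of its underside. A bystander: leave it standing.
Not all that is in view belongs to the job. Leave any orange look-alike of the pack alone.

How it is judged:
By the outcome, as a careful person would: the job done as asked, in the order asked, and still so for the second after the job is handed in, with the robot touching nothing.
It also fails if it takes over 69 s, if anything falls off the work surface, if the arm or the gripper's body presses on something with over 40 N, if the wrist force passes 120 N, or if a joint passes its speed limit or range.

## Working session

There is one attempt and no reset: what is moved stays moved. The work goes in short steps, Python scripts to look and compute and a tool call to move; the robot and the scene stay as the last step left them, time stands still between calls to the robot, and variables do not carry over. Pictures are saved under pics/ and viewed, and the job is handed in when it is done.

Besides the shell and the picture viewer there is one more tool, called after ">>>" as name(argument=value, ...) on one line, values as JSON. carry_out: Moves the arm, as the interface text tells. Its arguments: {"type":"object","properties":{"deltas":{"type":"array"},"newtons":{"type":"number"}},"required":["deltas"]}

```bash
mkdir -p pics; cat > h.py <<'E'
import numpy as np, cv2
from scipy.spatial.transform import Rotation as R
from rig import readout, eyes, job, manip
def q2R(q): return R.from_quat([q[1],q[2],q[3],q[0]]).as_matrix()
def cloud(im):
    K=np.array(im["mtx"]);z=im["z_map"];v,u=np.mgrid[:z.shape[0],:z.shape[1]]
    p=np.stack([(u-K[0,2])/K[0,0]*z,(v-K[1,2])/K[1,1]*z,z],-1)
    Rm=q2R(im["orientation"])
    return p@Rm.T+np.array(im["origin"])
def ray(im,uv,h):
    K=np.array(im["mtx"]);uv=np.atleast_2d(uv).astype(float)
    d=np.c_[(uv[:,0]-K[0,2])/K[0,0],(uv[:,1]-K[1,2])/K[1,1],np.ones(len(uv))]@q2R(im["orientation"]).T
    o=np.array(im["origin"]);return o+d*((h-o[2])/d[:,2])[:,None]
def save(im,n): cv2.imwrite("pics/"+n,im["color"][:,:,::-1])
E
python3 - <<'E'
from h import *
s=readout.get_state();print({k:np.round(v,3) for k,v in s.items()},manip.tcp_to_grasp)
import pickle
d={}
for n in ["scene","top","wrist"]:
    im=eyes.get_image(n);save(im,n+"0.png");d[n]=im;print(n,im["origin"],im["orientation"],np.array(im["mtx"]).round(1).tolist())
pickle.dump(d,open("d0.pkl","wb"))
E
```

```text
{'clock': np.float64(0.0), 'qpos': array([-1.457,  0.277,  1.506,  0.   ,  1.361, -0.121]), 'qd': array([-0.001, -0.   , -0.   , -0.001,  0.   ,  0.   ]), 'effort': array([-3.0000e-03, -4.1678e+01, -2.4581e+01, -1.0000e-03,  1.1000e-02,
        0.0000e+00]), 'position': array([ 0.134, -0.559,  0.23 ]), 'ee_rot': array([ 0.082,  0.702,  0.083, -0.702]), 'contact_force': array([-0.091, -0.202,  0.48 ]), 'moment': array([-0.003,  0.   ,  0.057]), 'width': np.float64(0.085)} 0.0187
scene [1.16006286 0.5251153  1.07042952] [-0.15574186  0.51314206  0.80719754 -0.24670191] [[498.4, 0.0, 311.5], [0.0, 498.4, 197.1], [0.0, 0.0, 1.0]]
top [0.48712098 0.23345084 1.19124151] [-0.01507094  0.70974294 -0.70402359  0.01971319] [[461.0, 0.0, 315.1], [0.0, 461.0, 203.7], [0.0, 0.0, 1.0]]
wrist [ 0.21050884 -0.53925984  0.37327049] [ 0.12296841  0.77557118 -0.61127474 -0.09854595] [[288.9, 0.0, 322.2], [0.0, 288.9, 194.4], [0.0, 0.0, 1.0]]
```

View pics/scene0.png

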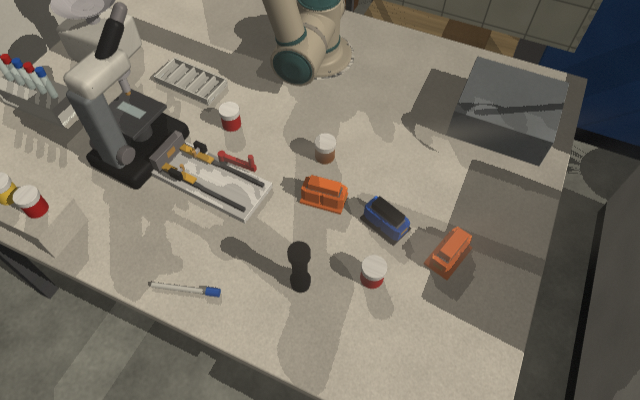

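View pics/top0.png

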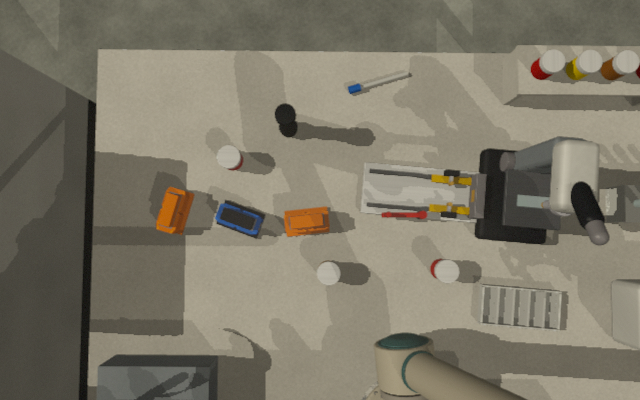

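The top view (up = +x, right = -y) shows the pack at about (239,219), the rail's open end at about (365,190), the red bar at about (405,214), jars at (229,157), (328,273) and (446,270), and the torch at (286,115).

```bash
python3 - <<'E'
from h import *
import pickle
d=pickle.load(open("d0.pkl","rb"))
im=d["top"];c=im["color"]
a=cv2.resize(c[145:245,200:300],None,fx=5,fy=5,interpolation=cv2.INTER_CUBIC)
b=cv2.resize(c[145:235,350:500],None,fx=5,fy=5,interpolation=cv2.INTER_CUBIC)
cv2.imwrite("pics/a.png",b[:,:,::-1])
cv2.imwrite("pics/b.png",a[:,:,::-1])
for n in ["top","scene"]:
    im=d[n];P=cloud(im);hsv=cv2.cvtColor(im["color"],cv2.COLOR_RGB2HSV)
    print(n)
    # pack: points in region
    blue=(hsv[...,0]>105)&(hsv[...,0]<130)&(hsv[...,1]>120)
    k,l,st,ce=cv2.connectedComponentsWithStats(blue.astype(np.uint8))
    for i in range(1,k):
        if st[i,4]>60: print("blue",st[i],P[l==i].mean(0).round(3))
    # ridge top by height
    x=P[...,0];y=P[...,1];z=P[...,2]
    for lo,hi in [(.042,.054),(.062,.076)]:
        m=(z>lo)&(z<hi)&(np.hypot(x-.46,y-.43)<.09)
        if m.sum()>5:
            r=cv2.minAreaRect(P[m][:,:2].astype(np.float32)*1000);print("pack",lo,m.sum(),r,np.median(z[m]))
    red=((hsv[...,0]<6)|(hsv[...,0]>174))&(hsv[...,1]>150)
    k,l,st,ce=cv2.connectedComponentsWithStats(red.astype(np.uint8))
    for i in range(1,k):
        if st[i,4]>30:
            q=P[l==i];print("red",st[i],q.mean(0).round(3),q.min(0).round(3),q.max(0).round(3))
    # deck
    m=(z>.013)&(z<.034)&(x>.4)&(x<.68)&(y<.15)&(y>-.2)
    k,l,st,ce=cv2.connectedComponentsWithStats(m.astype(np.uint8))
    i=1+np.argmax(st[1:,4]);q=P[l==i];print("deck",st[i],q.min(0),q.max(0),cv2.minAreaRect(q[:,:2].astype(np.float32)*1000),np.median(q[:,2]))
    # bystanders height
    m=(z>.055)&(z<.2)&(y>-.3)&(y<.6)&(x>.15)&(x<.9)
    k,l,st,ce=cv2.connectedComponentsWithStats(m.astype(np.uint8))
    for i in range(1,k):
        if st[i,4]>30:
            q=P[l==i];t=q[q[:,2]>q[:,2].max()-.01];print("tall",st[i],((t.min(0)+t.max(0))/2).round(3),(t.max(0)-t.min(0)).round(3))
E
```

```text
top
blue [348  84  13  10  82] [0.84  0.129 0.032]
blue [216 203  46  31 351] [0.504 0.418 0.049]
pack 0.042 457 ((505.880615234375, 416.29833984375), (110.57606506347656, 50.05038070678711), 69.82949829101562) 0.048063634609241124
pack 0.062 409 ((505.8890075683594, 416.235595703125), (80.87093353271484, 29.92797088623047), 70.00006866455078) 0.0697717223070713
red [531  59  20  21 192] [ 0.859 -0.298  0.12 ] [ 0.845 -0.324  0.097] [ 0.885 -0.288  0.141]
red [382 211  45   8 203] [0.518 0.002 0.058] [ 0.51  -0.048  0.027] [0.528 0.06  0.095]
red [431 260   8  18  47] [ 0.387 -0.074  0.02 ] [ 0.361 -0.085  0.006] [ 0.405 -0.07   0.036]
deck [ 361  162  120   77 4486] [ 0.4611631  -0.19108291  0.01303262] [0.65339148 0.10929081 0.03399012] ((570.544677734375, -48.98561096191406), (323.54266357421875, 154.90940856933594), 77.95173645019531) 0.02036006461477402
tall [ 511   51   37   48 1097] [ 0.871 -0.294  0.161] [0.042 0.013 0.01 ]
tall [275 103  21  28 443] [0.742 0.296 0.166] [0.047 0.045 0.01 ]
tall [217 145  24  24 442] [0.658 0.44  0.067] [0.055 0.057 0.01 ]
tall [ 500  145   52
[... 2455 characters left out ...]
111 0.032 0.01 ]
tall [314 134  22  19 332] [0.375 0.194 0.068] [0.058 0.056 0.01 ]
tall [193 141  13   9  64] [ 0.52  -0.103  0.062] [0.017 0.036 0.01 ]
tall [247 155   8  13  62] [0.518 0.052 0.09 ] [0.014 0.012 0.01 ]
tall [168 168  14  10  78] [ 0.624 -0.112  0.061] [0.018 0.036 0.01 ]
tall [308 175  34  21 422] [0.501 0.248 0.07 ] [0.041 0.081 0.01 ]
tall [  23  190   57   48 1386] [ 0.87  -0.292  0.161] [0.046 0.015 0.009]
tall [372 197  33  29 453] [0.505 0.417 0.07 ] [0.053 0.083 0.01 ]
tall [439 228  26  33 417] [0.527 0.58  0.07 ] [0.084 0.04  0.01 ]
tall [287 242  24  40 697] [0.741 0.297 0.165] [0.047 0.045 0.01 ]
tall [361 255  26  25 520] [0.658 0.441 0.066] [0.057 0.057 0.01 ]
```

View pics/a.png

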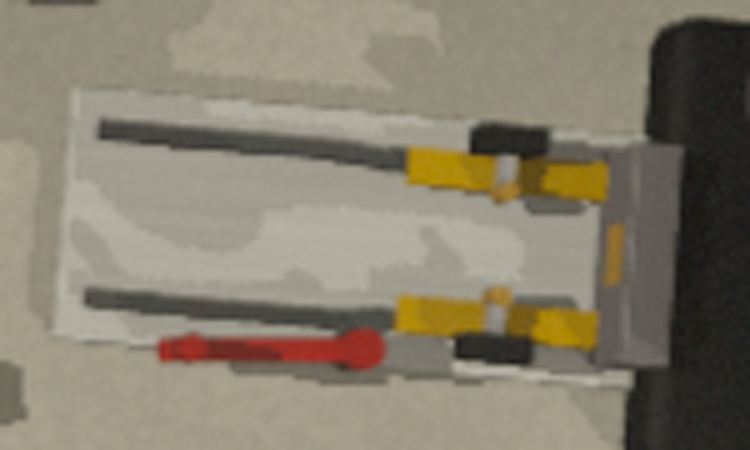

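View pics/b.png

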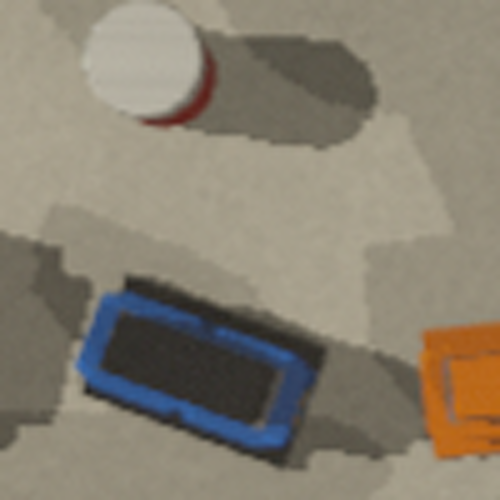

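```bash
python3 - <<'E'
from h import *
import pickle
d=pickle.load(open("d0.pkl","rb"))
for n in ["top","scene"]:
    im=d[n];P=cloud(im);hsv=cv2.cvtColor(im["color"],cv2.COLOR_RGB2HSV)
    x,y,z=P[...,0],P[...,1],P[...,2]
    th=np.radians(-5);o=np.array([.572,-.108])
    dx=(x-o[0])*np.cos(th)+(y-o[1])*np.sin(th);dy=-(x-o[0])*np.sin(th)+(y-o[1])*np.cos(th)
    # walls
    for s in (-1,1):
        m=(z>.027)&(z<.033)&(dx*s>.03)&(dx*s<.05)&(dy>.085)&(dy<.195)
        (vx,vy,cx,cy)=cv2.fitLine(np.c_[x[m],y[m]].astype(np.float32),cv2.DIST_HUBER,0,1e-3,1e-3).ravel()
        print(n,"wall",s,m.sum(),np.degrees(np.arctan2(-vx*np.sign(vy),abs(vy))).round(2),"dx",dx[m].min().round(4),np.median(dx[m]).round(4),dx[m].max().round(4))
    m=(z>.045)&(z<.070)&(abs(dy)<.03)&(abs(dx)<.07)
    for s in (-1,1):
        mm=m&(dx*s>.03)&(z>.058);print("housing",s,mm.sum(),dx[mm].min().round(4),dx[mm].max().round(4),dy[mm].min().round(4),dy[mm].max().round(4))
    m=(z>.016)&(z<.024)&(dy>.1)&(dy<.23)&(abs(dx)<.07)
    print("deck",dx[m].min(),dx[m].max(),dy[m].max())
    # open edge: max dy per dx bin
    b=[(c,dy[m&(abs(dx-c)<.005)].max().round(4)) for c in np.arange(-.05,.06,.02)];print(b)
    for s in (-1,1):
        print([ (round(c,3),(dx*s)[m&(abs(dy-c)<.006)].max().round(4)) for c in np.arange(.11,.2,.02)])
E
```

```text
top wall -1 151 -4.14 dx -0.0491 -0.0439 -0.0384
top wall 1 149 -3.95 dx 0.0368 0.0424 0.0476
housing -1 78 -0.0585 -0.0448 -0.0174 0.0158
housing 1 80 0.0301 0.0593 -0.0161 0.0166
deck -0.06602530478069193 0.06449208820569799 0.21397923081831938
[(np.float64(-0.05), np.float64(0.2133)), (np.float64(-0.030000000000000002), np.float64(0.2132)), (np.float64(-0.010000000000000002), np.float64(0.2121)), (np.float64(0.009999999999999995), np.float64(0.2118)), (np.float64(0.03), np.float64(0.2134)), (np.float64(0.05), np.float64(0.2127))]
[(np.float64(0.11), np.float64(0.054)), (np.float64(0.13), np.float64(0.0559)), (np.float64(0.15), np.float64(0.0578)), (np.float64(0.17), np.float64(0.0648)), (np.float64(0.19), np.float64(0.066))]
[(np.float64(0.11), np.float64(0.0645)), (np.float64(0.13), np.float64(0.0634)), (np.float64(0.15), np.float64(0.0638)), (np.float64(0.17), np.float64(0.064)), (np.float64(0.19), np.float64(0.0625))]
scene wall -1 114 -4.77 dx -0.05 -0.044 -0.0375
scene wall 1 137 -4.55 dx 0.0349 0.041 0.0478
housing -1 57 -0.0594 -0.0443 -0.0161 0.0179
housing 1 63 0.0438 0.0601 -0.0179 0.0178
deck -0.06852100534645861 0.0645796620692583 0.2165707083477798
[(np.float64(-0.05), np.float64(0.2151)), (np.float64(-0.030000000000000002), np.float64(0.214)), (np.float64(-0.010000000000000002), np.float64(0.2152)), (np.float64(0.009999999999999995), np.float64(0.2157)), (np.float64(0.03), np.float64(0.2151)), (np.float64(0.05), np.float64(0.2154))]
[(np.float64(0.11), np.float64(0.067)), (np.float64(0.13), np.float64(0.0659)), (np.float64(0.15), np.float64(0.0639)), (np.float64(0.17), np.float64(0.0661)), (np.float64(0.19), np.float64(0.0656))]
[(np.float64(0.11), np.float64(0.0639)), (np.float64(0.13), np.float64(0.0646)), (np.float64(0.15), np.float64(0.0637)), (np.float64(0.17), np.float64(0.0639)), (np.float64(0.19), np.float64(0.0638))]
```

```bash
cat >> h.py <<'E'
def tool():
    s=readout.get_state();Rm=q2R(s["ee_rot"]);return s,Rm,np.array(s["position"])
def yawT(Rm): # world angle of tool y (deg)
    return np.degrees(np.arctan2(Rm[1,1],Rm[0,1]))
def need(target,yaw=None):
    s,Rm,p=tool();dw=np.array(target)-p
    print("pos",p.round(4),"tilt",Rm[:,0].round(3),"yawY",yawT(Rm).round(2),"w",s["width"].round(4),"F",np.round(s["contact_force"],1),"t",s["clock"],"q",np.round(s["qpos"],2))
    print("tool delta /60mm:",(Rm.T@dw/.06).round(3),"norm mm",np.linalg.norm(dw)*1000)
    if yaw is not None:
        dy=(yaw-yawT(Rm)+90)%180-90; print("turn world deg",dy,"tool-x units total",-dy/4)
def T(o=(.572,-.108),yaw=-4.5):
    c,s=np.cos(np.radians(yaw)),np.sin(np.radians(yaw))
    return lambda x,y:(o[0]+c*x-s*y,o[1]+s*x+c*y)
E
python3 - <<'E'
from h import *
s,Rm,p=tool();print(Rm.round(3))
need((.28,-.35,.231),-20)
print(T()(0,.132),T()(-.058,.065))
E
```

```text
[[-0.     0.233 -0.973]
 [ 0.001 -0.973 -0.233]
 [-1.    -0.001 -0.   ]]Traceback (most recent call last):
  File "<stdin>", line 3, in <module>
  File "h.py", line 21, in need
    print("pos",p.round(4),"tilt",Rm[:,0].round(3),"yawY",yawT(Rm).round(2),"w",s["width"].round(4),"F",np.round(s["contact_force"],1),"t",s["clock"],"q",np.round(s["qpos"],2))
                                                                                ^^^^^^^^^^^^^^^^
AttributeError: 'float' object has no attribute 'round'
```

```bash
sed -i 's/s\["width"\].round(4)/round(float(s["width"]),4)/' h.py
cat >> h.py <<'E'
def plan(wps,yaw,grip=1,step=.058):
    """straight legs through wps from the present pose, turning to yaw; prints rounded rows"""
    s,Rm,p=tool();tot=(yaw-yawT(Rm)+90)%180-90;left=-tot/4
    rows=[]
    for w in wps:
        w=np.array(w);
        while np.linalg.norm(w-p)>5e-4:
            d=w-p;L=np.linalg.norm(d);n=int(np.ceil(L/step-1e-6));m=(Rm.T@d/n/.06).round(2)
            a=round(float(np.clip(left,-1,1)),2)
            p=p+Rm@m*.06;Rm=Rm@R.from_rotvec([np.radians(4*a),0,0]).as_matrix();left-=a
            rows.append([*m.tolist(),a,0,0,grip])
    for i in range(0,len(rows),10): print(str([x for r in rows[i:i+10] for x in r]).replace(" ","").replace(".0,",","))
    print("end",p.round(4),yawT(Rm),"rows",len(rows))
E
python3 - <<'E'
from h import *
need((.28,-.35,.231),-20)
plan([(.28,-.35,.24),(.33,0,.26),(.506,.4165,.25)],-20)
E
```

```text
pos [ 0.1337 -0.5588  0.2306] tilt [-0.     0.001 -1.   ] yawY -76.55 w 0.0852 F [-0.6 -0.2 -0.1] t 0.15 q [-1.46  0.28  1.51 -0.    1.36 -0.12]
tool delta /60mm: [-2.000e-03 -2.817e+00 -3.181e+00] norm mm 254.94909048638726
turn world deg 56.54586205354059 tool-x units total -14.136465513385147
[-0.03,-0.56,-0.64,-1,0,0,1,-0.03,-0.52,-0.67,-1,0,0,1,-0.03,-0.47,-0.71,-1,0,0,1,-0.03,-0.42,-0.74,-1,0,0,1,-0.03,-0.37,-0.77,-1,0,0,1,-0.05,-0.63,-0.56,-1,0,0,1,-0.05,-0.59,-0.6,-1,0,0,1,-0.05,-0.55,-0.64,-1,0,0,1,-0.04,-0.5,-0.68,-1,0,0,1,-0.05,-0.45,-0.71,-1,0,0,1]
[-0.04,-0.4,-0.74,-1,0,0,1,-0.05,-0.34,-0.76,-1,0,0,1,0.02,-0.09,-0.94,-1,0,0,1,0.02,-0.03,-0.94,-1,0,0,1,0.02,0.04,-0.94,-0.14,0,0,1,0.02,0.05,-0.94,0,0,0,1,0.02,0.05,-0.94,0,0,0,1,0.03,0.05,-0.94,0,0,0,1,0.02,0.04,-0.94,0,0,0,1,0.03,0.05,-0.94,0,0,0,1]
end [0.5062 0.4162 0.2499] -19.985845354545358 rows 20
```

>>> carry_out(deltas=[-0.03,-0.56,-0.64,-1,0,0,1,-0.03,-0.52,-0.67,-1,0,0,1,-0.03,-0.47,-0.71,-1,0,0,1,-0.03,-0.42,-0.74,-1,0,0,1,-0.03,-0.37,-0.77,-1,0,0,1,-0.05,-0.63,-0.56,-1,0,0,1,-0.05,-0.59,-0.6,-1,0,0,1,-0.05,-0.55,-0.64,-1,0,0,1,-0.04,-0.5,-0.68,-1,0,0,1,-0.05,-0.45,-0.71,-1,0,0,1])

```text
clock: 1.4
position: [0.3156, -0.0982, 0.2547]
ee_rot: [0.319, 0.632, 0.318, -0.631]
contact_force: [1.2, 0.2, -0.4]
width: 0.0852
```

>>> carry_out(deltas=[-0.04,-0.4,-0.74,-1,0,0,1,-0.05,-0.34,-0.76,-1,0,0,1,0.02,-0.09,-0.94,-1,0,0,1,0.02,-0.03,-0.94,-1,0,0,1,0.02,0.04,-0.94,-0.14,0,0,1,0.02,0.05,-0.94,0,0,0,1,0.02,0.05,-0.94,0,0,0,1,0.03,0.05,-0.94,0,0,0,1,0.02,0.04,-0.94,0,0,0,1,0.03,0.05,-0.94,0,0,0,1])

```text
clock: 2.65
position: [0.5066, 0.4175, 0.2487]
ee_rot: [-0.406, -0.579, -0.406, 0.579]
contact_force: [0.0, -0.1, 0.3]
width: 0.0854
```

```bash
python3 - <<'E'
from h import *
im=eyes.get_image("wrist");save(im,"w1.png");P=cloud(im);z=P[...,2];x,y=P[...,0],P[...,1]
m=(z>.064)&(z<.075)&(np.hypot(x-.506,y-.417)<.06)
print(m.sum(),cv2.minAreaRect(P[m][:,:2].astype(np.float32)*1000),np.median(z[m]))
need((.506,.4165,.13),-20)
need((.506,.4165,.049),-20)
E
```

```text
1765 ((504.8081970214844, 418.2220153808594), (79.22144317626953, 29.838947296142578), 69.77371215820312) 0.07002063405685621
pos [0.5094 0.4247 0.2467] tilt [ 0.002  0.007 -1.   ] yawY -19.83 w 0.0852 F [5.1 7.1 1.1] t 2.7 q [0.59 0.4  1.28 0.   1.46 0.93]
tool delta /60mm: [ 1.944 -0.006  0.162] norm mm 117.06328422897568
turn world deg -0.1668028959790746 tool-x units total 0.04170072399476865
pos [0.5094 0.4247 0.2467] tilt [ 0.002  0.007 -1.   ] yawY -19.83 w 0.0852 F [5.1 7.1 1.1] t 2.7 q [0.59 0.4  1.28 0.   1.46 0.93]
tool delta /60mm: [ 3.294 -0.005  0.172] norm mm 197.92444532411878
turn world deg -0.1668028959790746 tool-x units total 0.04170072399476865
```

View pics/w1.png

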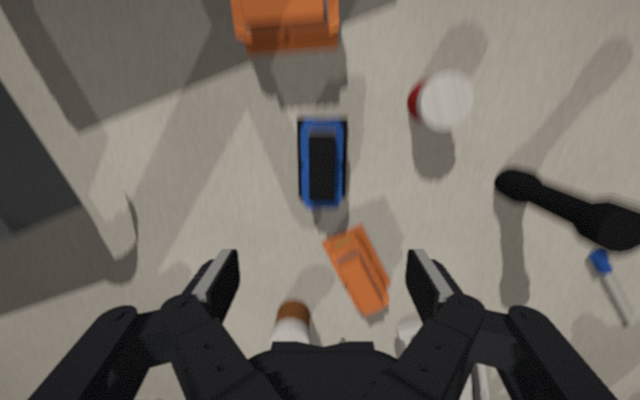

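The wrist view, taken while still settling, shows the pack at about (322,162) with the jaws straddling its line. I'll descend partway and measure again once the arm is still.

>>> carry_out(deltas=[0,0,0,0,0,0,1,0.9,0,0,0,0,0,1,0.6,0,0,0,0,0,1,0.3,0,0,0,0,0,1,0,0,0,0,0,0,1,0,0,0,0,0,0,1])

```text
clock: 3.45
position: [0.5067, 0.4153, 0.1427]
ee_rot: [0.406, 0.58, 0.405, -0.579]
contact_force: [-0.1, -0.1, -0.3]
width: 0.0853
```

```bash
python3 - <<'E'
from h import *
im=eyes.get_image("wrist");save(im,"w2.png");P=cloud(im);z=P[...,2];x,y=P[...,0],P[...,1]
m=(z>.064)&(z<.075)&(np.hypot(x-.506,y-.417)<.06)
print(m.sum(),cv2.minAreaRect(P[m][:,:2].astype(np.float32)*1000),np.median(z[m]))
need((.506,.417,.049),-20)
E
```

```text
3560 ((504.6002502441406, 418.4073486328125), (79.04502868652344, 30.081777572631836), 70.0684585571289) 0.06999992698709571
pos [0.5069 0.4156 0.143 ] tilt [ 0.002  0.001 -1.   ] yawY -20.01 w 0.0854 F [ 0.3 -0.1  1.2] t 3.5 q [ 0.58  0.45  1.46 -0.    1.23  0.93]
tool delta /60mm: [ 1.566 -0.025 -0.013] norm mm 93.98703513121626
turn world deg 0.01420230134999656 tool-x units total -0.00355057533749914
```

View pics/w2.png

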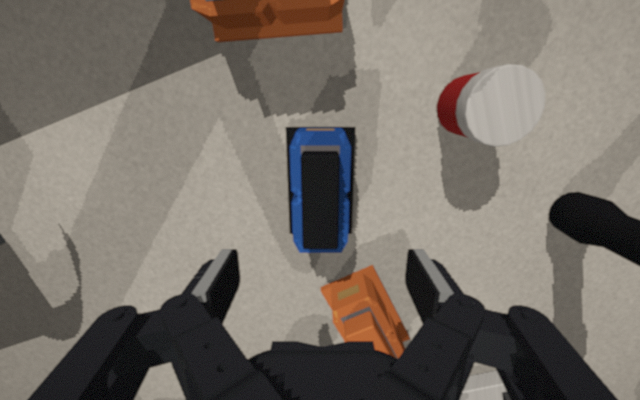

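The pack at about (321,190) is centred between the pads. The three views agree to about 2 mm.

>>> carry_out(deltas=[0.5,-0.03,-0.02,0,0,0,1,0.5,0,0,0,0,0,1,0.35,0,0,0,0,0,1,0.2,0,0,0,0,0,1,0,0,0,0,0,0,1,0,0,0,0,0,0,1], newtons=60)

```text
clock: 4.25
position: [0.5058, 0.418, 0.0496]
ee_rot: [0.406, 0.58, 0.406, -0.578]
contact_force: [0.7, 0.4, -0.6]
width: 0.0858
```

>>> carry_out(deltas=[0,0,0,0,0,0,-1,0,0,0,0,0,0,-1,0,0,0,0,0,0,-1,0,0,0,0,0,0,-1,0,0,0,0,0,0,-1,0,0,0,0,0,0,-1,0,0,0,0,0,0,-1,0,0,0,0,0,0,-1], newtons=60)

```text
clock: 5.25
position: [0.5055, 0.4175, 0.0487]
ee_rot: [0.406, 0.58, 0.405, -0.579]
contact_force: [1.4, -0.2, 5.4]
width: 0.0292
```

```bash
python3 - <<'E'
from h import *
need((.506,.417,.049),-20)
E
```

```text
pos [0.5055 0.4175 0.0487] tilt [ 0.001  0.    -1.   ] yawY -19.99 w 0.0292 F [ 1.4 -0.2  5.4] t 5.25 q [ 0.58  0.53  1.57 -0.    1.04  0.93]
tool delta /60mm: [-0.005  0.01   0.005] norm mm 0.7483365353103633
turn world deg -0.013593587158226228 tool-x units total 0.003398396789556557
```

>>> carry_out(deltas=[-0.2,0,0,0,0,0,-1,-0.4,0,0,0,0,0,-1,-0.6,0,0,0,0,0,-1,-0.6,0,0,0,0,0,-1,-0.2,0,0,0,0,0,-1,0,0,0,0,0,0,-1,0,0,0,0,0,0,-1])

```text
clock: 6.12
position: [0.5037, 0.4168, 0.1659]
ee_rot: [-0.406, -0.578, -0.406, 0.581]
contact_force: [-0.4, -0.6, -6.3]
width: 0.029
```

```bash
python3 - <<'E'
from h import *
im=eyes.get_image("scene");save(im,"s3.png")
t=T()(0,.132);print(t)
need((*t,.18),-4.5)
plan([(*t,.18)],-4.5,-1,.045)
E
```

```text
(np.float64(0.5823566006360755), np.float64(0.023593088052772895))
pos [0.5038 0.4168 0.1659] tilt [-0.004 -0.002 -1.   ] yawY -19.99 w 0.0286 F [ 0.2 -0.3 -5.3] t 6.175 q [0.58 0.43 1.42 0.   1.29 0.93]
tool delta /60mm: [-0.224  3.47   5.712] norm mm 401.2248756875876
turn world deg 15.48698194879141 tool-x units total -3.8717454871978525
[-0.02,0.39,0.63,-1,0,0,-1,-0.03,0.34,0.66,-1,0,0,-1,-0.02,0.29,0.68,-1,0,0,-1,-0.03,0.24,0.7,-0.87,0,0,-1,-0.02,0.2,0.72,-0,0,0,-1,-0.03,0.2,0.71,-0,0,0,-1,-0.02,0.2,0.72,-0,0,0,-1,-0.03,0.21,0.71,-0,0,0,-1,-0.02,0.2,0.72,-0,0,0,-1]
end [0.5821 0.0236 0.1798] -4.506983185051877 rows 9
```

View pics/s3.png

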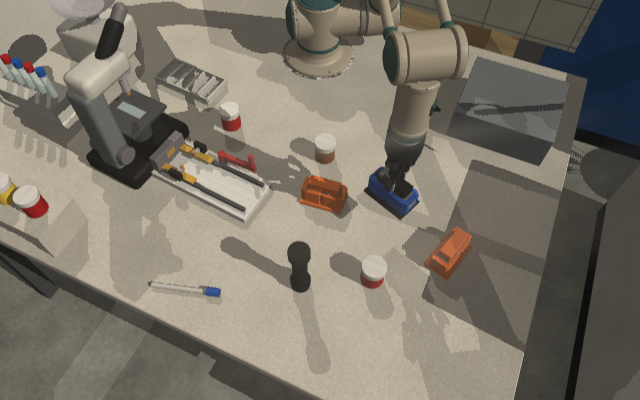

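The pack is held level, clear of the bench, at about (393,190).

>>> carry_out(deltas=[-0.04,0.2,0.32,-0.5,0,0,-1,-0.03,0.37,0.63,-1,0,0,-1,-0.02,0.31,0.67,-1,0,0,-1,-0.03,0.26,0.7,-0.9,0,0,-1,-0.02,0.2,0.72,-0.47,0,0,-1,-0.03,0.2,0.71,0,0,0,-1,-0.02,0.2,0.72,0,0,0,-1,-0.03,0.21,0.71,0,0,0,-1,0,0.1,0.36,0,0,0,-1,0,0,0,0,0,0,-1])

```text
clock: 7.42
position: [0.573, 0.066, 0.1801]
ee_rot: [-0.479, -0.519, -0.48, 0.521]
contact_force: [-0.3, 0.8, -5.0]
width: 0.0287
```

>>> carry_out(deltas=[0,0.05,0.15,0,0,0,-1,0,0,0,0,0,0,-1])

```text
clock: 7.68
position: [0.5755, 0.0587, 0.1811]
ee_rot: [-0.48, -0.519, -0.48, 0.519]
contact_force: [-0.2, -0.2, -5.7]
width: 0.0287
```

```bash
python3 - <<'E'
from h import *
im=eyes.get_image("top");save(im,"t4.png");im2=eyes.get_image("scene");save(im2,"s4.png")
t=T()(0,.132);print(t)
need((*t,.11),-4.5)
P=cloud(im);x,y,z=P[...,0],P[...,1],P[...,2]
im=eyes.get_image("wrist");save(im,"w4.png");P=cloud(im);x,y,z=P[...,0],P[...,1],P[...,2]
th=np.radians(-4.5);dx=(x-.572)*np.cos(th)+(y+.108)*np.sin(th);dy=-(x-.572)*np.sin(th)+(y+.108)*np.cos(th)
for s in (-1,1):
    m=(z>.027)&(z<.033)&(dx*s>.03)&(dx*s<.05)&(dy>.08)&(dy<.2)
    print("wall",s,m.sum(),[(dy[m].min(),dy[m].max(),np.median(dx[m]))] if m.any() else 0)
m=(z>.016)&(z<.024)&(abs(dx)<.07)&(dy>.15)&(dy<.25);print(m.sum(),dx[m].min(),dx[m].max(),dy[m].max())
E
```

```text
(np.float64(0.5823566006360755), np.float64(0.023593088052772895))
pos [0.5754 0.0593 0.1813] tilt [-0.  0. -1.] yawY -4.47 w 0.0289 F [-0.3 -1.2 -4.7] t 7.775 q [-0.02  0.31  1.58  0.    1.25  0.06]
tool delta /60mm: [1.188 0.162 0.585] norm mm 80.02686362767206
turn world deg -0.032956393285857644 tool-x units total 0.008239098321464411
wall -1 0 0
wall 1 397 [(np.float64(0.08988951561234361), np.float64(0.1996914026554706), np.float64(0.04489390944223196))]
1731 -0.06581095519850087 0.06455812934268211 0.21468479141068555
```

View pics/w4.png

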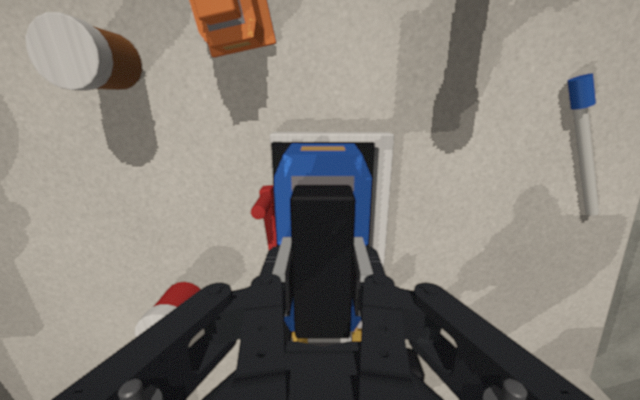

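View pics/s4.png

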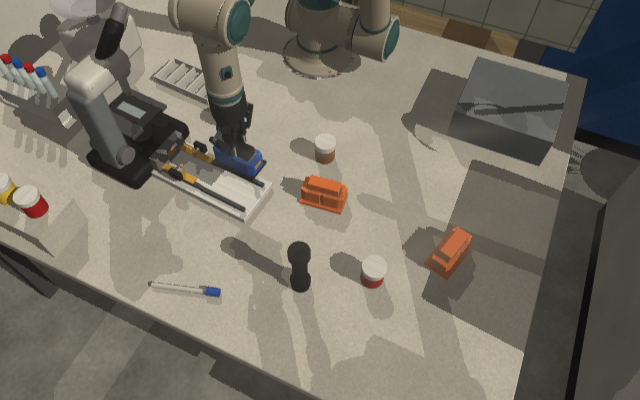

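The wrist view shows the pack squared to the rail, within the white deck, with the red post at about (262,203) clear of it. I'll shift the last 35 mm and lower it.

>>> carry_out(deltas=[0,0.06,0.2,0,0,0,-1,0,0.07,0.26,0,0,0,-1,0.2,0.03,0.12,0,0,0,-1,0.5,0,0,0,0,0,-1,0.5,0,0,0,0,0,-1,0.3,0,0,0,0,0,-1,0.2,0,0,0,0,0,-1,0,0,0,0,0,0,-1,0,0,0,0,0,0,-1])

```text
clock: 8.95
position: [0.5832, 0.023, 0.0801]
ee_rot: [0.48, 0.52, 0.479, -0.519]
contact_force: [-0.3, -0.1, -5.2]
width: 0.0288
```

```bash
python3 - <<'E'
from h import *
t=T()(0,.132)
need((*t,.0687),-4.5)
im=eyes.get_image("wrist");save(im,"w5.png")
E
```

```text
pos [0.5832 0.023  0.0801] tilt [ 0.002 -0.    -1.   ] yawY -4.51 w 0.0288 F [-0.3 -0.1 -5.2] t 8.95 q [-0.08  0.41  1.71 -0.    1.02 -0.  ]
tool delta /60mm: [ 0.191 -0.015 -0.009] norm mm 11.495845150889046
turn world deg 0.014721279058392156 tool-x units total -0.003680319764598039
```

View pics/w5.png

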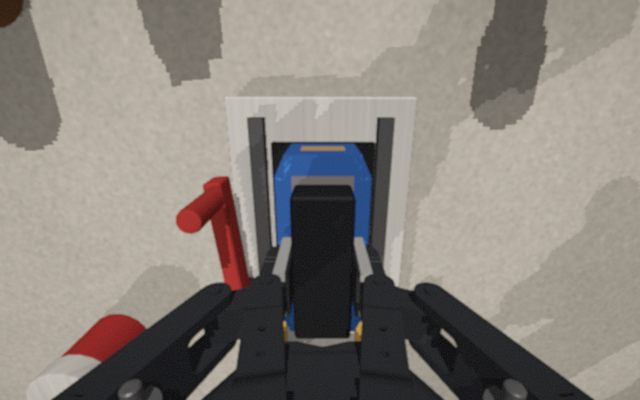

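The flange (272–375 px) sits between the walls (265–378 px), about 1 mm to the right of centre.

>>> carry_out(deltas=[0.08,-0.02,0,0,0,0,-1,0.06,0,0,0,0,0,-1,0.03,0,0,0,0,0,-1,0.01,0,0,0,0,0,-1,0,0,0,0,0,0,-1])

```text
clock: 9.62
position: [0.5813, 0.0233, 0.0687]
ee_rot: [0.48, 0.519, 0.48, -0.519]
contact_force: [0.0, -0.8, -5.9]
width: 0.029
```

>>> carry_out(deltas=[0.015,0,0,0,0,0,-1,0,0,0,0,0,0,-1])

```text
clock: 9.88
position: [0.5815, 0.0232, 0.0687]
ee_rot: [0.48, 0.519, 0.48, -0.519]
contact_force: [-1.4, -0.3, 3.6]
width: 0.0288
```

>>> carry_out(deltas=[0,0,0,0,0,0,-0.25,0,0,0,0,0,0,-0.1,0,0,0,0,0,0,0.1,0,0,0,0,0,0,0.2,0,0,0,0,0,0,0.2,-0.2,0,0,0,0,0,0.2,-0.5,0,0,0,0,0,0.2,-0.7,0,0,0,0,0,0.2,-0.2,0,0,0,0,0,-1,0,0,0,0,0,0,-1])

```text
clock: 11.12
position: [0.5817, 0.0232, 0.1648]
ee_rot: [0.481, 0.52, 0.479, -0.519]
contact_force: [-0.7, 0.3, -0.4]
width: 0.0154
```

```bash
python3 - <<'E'
from h import *
im=eyes.get_image("wrist");save(im,"w6.png")
im=eyes.get_image("top");save(im,"t6.png")
f=T();need((*f(0,.132+.055+.03),.165),-4.5)
plan([(*f(0,.132+.055+.03),.165)],-4.5,-1,.05)
E
```

```text
pos [0.5804 0.0233 0.1627] tilt [-0.002  0.    -1.   ] yawY -4.51 w 0.0007 F [-0.2  0.8 -0. ] t 11.225 q [-0.08  0.33  1.6  -0.    1.21 -0.  ]
tool delta /60mm: [-0.038  0.033 -1.424] norm mm 85.5155452019139
turn world deg 0.009444334520736675 tool-x units total -0.0023610836301841687
[-0.02,0.02,-0.71,-0,0,0,-1,-0.02,0.01,-0.71,-0,0,0,-1]
end [0.5889 0.1081 0.1651] -4.509444334520737 rows 2
```

View pics/w6.png

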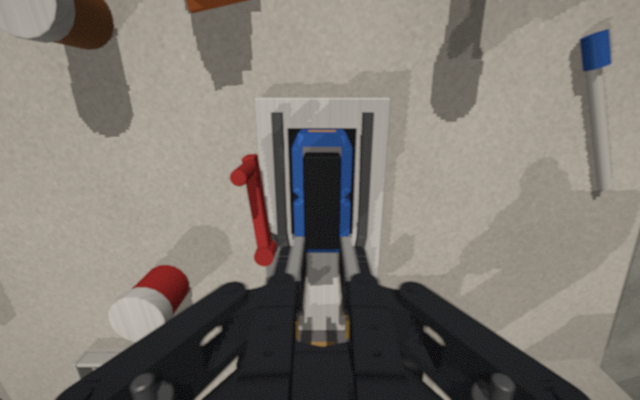

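The pack lies flat on the deck at about (322,190), centred between the walls. Next I go behind it.

>>> carry_out(deltas=[-0.02,0.02,-0.7,0,0,0,-1,0,0.01,-0.6,0,0,0,-1,0,0,-0.12,0,0,0,-1,0.5,0,0,0,0,0,-1,0.6,0,0,0,0,0,-1,0.6,0,0,0,0,0,-1,0.3,0,0,0,0,0,-1,0,0,0,0,0,0,-1,0,0,0,0,0,0,-1])

```text
clock: 12.35
position: [0.5901, 0.1075, 0.0452]
ee_rot: [0.48, 0.519, 0.48, -0.519]
contact_force: [-0.8, 0.6, -0.0]
width: 0.0
```

```bash
python3 - <<'E'
from h import *
f=T();need((*f(0,.066),.045),-4.5);need((*f(0,.215),.045),-4.5)
E
```

```text
pos [0.5901 0.1075 0.0452] tilt [ 0. -0. -1.] yawY -4.53 w 0.0 F [-0.8  0.6 -0. ] t 12.35 q [ 0.06  0.47  1.71 -0.    0.97  0.14]
tool delta /60mm: [ 0.005 -0.018  2.505] norm mm 150.30674259602338
turn world deg 0.028304943577893482 tool-x units total -0.0070762358944733705
pos [0.5901 0.1075 0.0452] tilt [ 0. -0. -1.] yawY -4.53 w 0.0 F [-0.8  0.6 -0. ] t 12.35 q [ 0.06  0.47  1.71 -0.    0.97  0.14]
tool delta /60mm: [ 0.004 -0.019  0.022] norm mm 1.761625654985443
turn world deg 0.028304943577893482 tool-x units total -0.0070762358944733705
```

Pushing in stages, 2.5 units in total to home.

>>> carry_out(deltas=[0,-0.02,0.2,0,0,0,-1,0,0,0.15,0,0,0,-1,0,0,0.15,0,0,0,-1,0,0,0.15,0,0,0,-1,0,0,0.15,0,0,0,-1,0,0,0.15,0,0,0,-1,0,0,0.15,0,0,0,-1,0,0,0.15,0,0,0,-1,0,0,0.15,0,0,0,-1,0,0,0,0,0,0,-1])

```text
clock: 13.6
position: [0.5814, 0.0227, 0.0446]
ee_rot: [-0.48, -0.518, -0.48, 0.52]
contact_force: [-0.6, -0.6, 0.2]
width: -0.0004
```

```bash
python3 - <<'E'
from h import *
f=T();need((*f(0,.066),.045),-4.5)
im=eyes.get_image("wrist");save(im,"w7.png")
E
```

```text
pos [0.5814 0.0227 0.0446] tilt [-0.001 -0.002 -1.   ] yawY -4.51 w -0.0004 F [-0.6 -0.6  0.2] t 13.6 q [-0.08  0.45  1.75 -0.    0.95  0.  ]
tool delta /60mm: [-0.005  0.014  1.085] norm mm 65.08887799366002
turn world deg 0.010495937184956006 tool-x units total -0.0026239842962390014
```

View pics/w7.png

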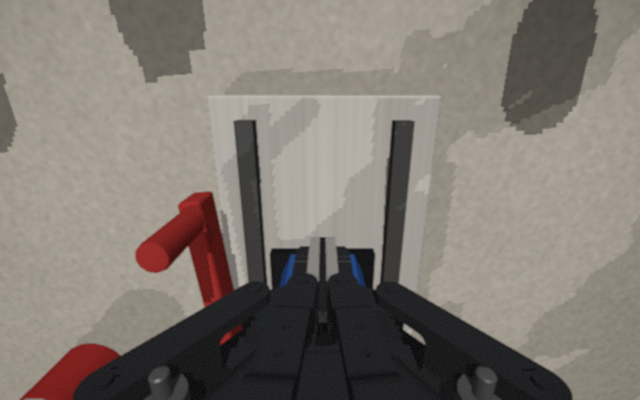

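The pack moves square, with its rear end visible at row ~255 just ahead of the fingers. The rollers come next.

>>> carry_out(deltas=[0,0.01,0.1,0,0,0,-1,0,0,0.1,0,0,0,-1,0,0,0.1,0,0,0,-1,0,0,0.1,0,0,0,-1,0,0,0.1,0,0,0,-1])

```text
clock: 14.28
position: [0.58, -0.0041, 0.0448]
ee_rot: [0.479, 0.52, 0.481, -0.519]
contact_force: [0.5, 6.1, -1.7]
width: 0.0002
```

>>> carry_out(deltas=[0,0,0.1,0,0,0,-1,0,0,0.1,0,0,0,-1,0,0,0.1,0,0,0,-1,0,0,0.1,0,0,0,-1])

```text
clock: 14.78
position: [0.5779, -0.0285, 0.0447]
ee_rot: [0.479, 0.52, 0.481, -0.519]
contact_force: [1.4, 6.1, -0.6]
width: 0.0003
```

```bash
python3 - <<'E'
from h import *
f=T();need((*f(0,.066),.045),-4.5)
im=eyes.get_image("wrist");save(im,"w8.png")
im=eyes.get_image("top");save(im,"t8.png");cv2.imwrite("pics/t8c.png",cv2.resize(im["color"][145:235,350:500],None,fx=5,fy=5,interpolation=cv2.INTER_CUBIC)[:,:,::-1])
E
```

```text
pos [ 0.5779 -0.0285  0.0447] tilt [-0.001  0.002 -1.   ] yawY -4.55 w 0.0003 F [ 1.4  6.1 -0.6] t 14.775 q [-0.17  0.44  1.76  0.    0.94 -0.09]
tool delta /60mm: [-0.006  0.005  0.229] norm mm 13.720645601644037
turn world deg 0.048358981524387445 tool-x units total -0.012089745381096861
```

View pics/t8c.png

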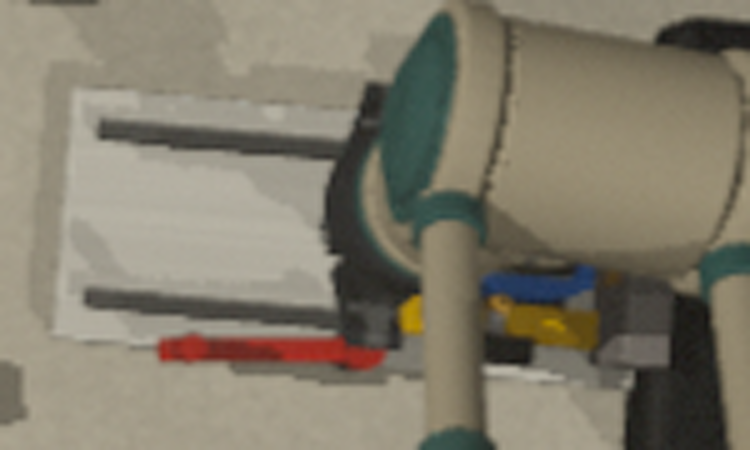

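The pack is past the rollers, with 6 N resistance and about 14 mm to go. I'll use small steps from here.

>>> carry_out(deltas=[0,0,0.05,0,0,0,-1,0,0,0.05,0,0,0,-1,0,0,0.05,0,0,0,-1])

```text
clock: 15.25
position: [0.5773, -0.0375, 0.0447]
ee_rot: [0.479, 0.52, 0.48, -0.519]
contact_force: [0.3, 5.1, -1.9]
width: 0.0002
```

>>> carry_out(deltas=[0,0,0.03,0,0,0,-1,0,0,0.02,0,0,0,-1,0,0,0,0,0,0,-1])

```text
clock: 15.62
position: [0.5776, -0.0423, 0.0452]
ee_rot: [-0.481, -0.519, -0.48, 0.519]
contact_force: [-0.6, 0.4, -0.3]
width: 0.0001
```

The force fell to zero at the expected home position, so the detent has probably snapped in. A small nudge will confirm it.

>>> carry_out(deltas=[0,0,0.03,0,0,0,-1,0,0,0,0,0,0,-1])

```text
clock: 15.88
position: [0.5774, -0.0436, 0.0452]
ee_rot: [0.48, 0.519, 0.48, -0.519]
contact_force: [-0.3, 1.2, 0.3]
width: 0.0001
```

>>> carry_out(deltas=[0,0,0.03,0,0,0,-1,0,0,0,0,0,0,-1])

```text
clock: 16.12
position: [0.5773, -0.0437, 0.0452]
ee_rot: [0.479, 0.52, 0.48, -0.519]
contact_force: [0.1, 5.5, 0.7]
width: 0.0002
```

The push stopped dead at about 1.5 mm past home with force rising, so the pack is at the end stop. I'll back off, rise and look.

>>> carry_out(deltas=[0,0,-0.2,0,0,0,-1,0,0,-0.5,0,0,0,-1,0,0,-0.9,0,0,0,-1,-0.5,0,-0.7,0,0,0,-1,-0.9,0,0,0,0,0,-1,-0.9,0,0,0,0,0,0,0,0,0,0,0,0,0.4,0,0,0,0,0,0,0.4])

```text
clock: 17.12
position: [0.5874, 0.0926, 0.1826]
ee_rot: [-0.48, -0.519, -0.48, 0.519]
contact_force: [-0.4, 0.2, 0.3]
width: 0.0544
```

```bash
cat > m.py <<'E'
from h import *
import sys
f=T();th=np.radians(-4.5)
def dk(P):
    x,y=P[...,0],P[...,1]
    return (x-.572)*np.cos(th)+(y+.108)*np.sin(th),-(x-.572)*np.sin(th)+(y+.108)*np.cos(th)
def measure(tag):
  for n in ["wrist","scene","top"]:
    im=eyes.get_image(n);save(im,f"{n}_{tag}.png");P=cloud(im);z=P[...,2];dx,dy=dk(P)
    hsv=cv2.cvtColor(im["color"],cv2.COLOR_RGB2HSV)
    red=((hsv[...,0]<6)|(hsv[...,0]>174))&(hsv[...,1]>150)&(np.hypot(dx+.058,dy-.065)<.115)
    t=red&(z>.086)&(z<.095)
    if t.sum()>8: print(n,"post top dock",np.round([(dx[t].min()+dx[t].max())/2,(dy[t].min()+dy[t].max())/2],4),t.sum(), "world",((P[t].min(0)+P[t].max(0))/2).round(4))
    b=red&(z>.05)&(z<.058)
    if b.sum()>20:
        print(n,"bar rect dock mm",cv2.minAreaRect(np.c_[dx[b],dy[b]].astype(np.float32)*1000),b.sum())
    hue=hsv[...,0];m=(hue>105)&(hue<130)&(hsv[...,1]>120)&(z>.06)&(z<.073)&(abs(dx)<.04)&(abs(dy)<.2)
    if m.sum()>8: print(n,"pack body top dock x",dx[m].min().round(4),dx[m].max().round(4),"y",dy[m].min().round(4),dy[m].max().round(4),m.sum())
    m=(z>.084)&(z<.095)&(abs(dx)<.025)&(abs(dy)<.06)
    if m.sum()>8: print(n,"ridge top dock y",dy[m].min().round(4),dy[m].max().round(4),"x",dx[m].min().round(4),dx[m].max().round(4),m.sum())
if __name__=="__main__": measure(sys.argv[1]);need((*f(-.066,.155),.15),-4.5)
E
python3 m.py 9
```

```text
wrist post top dock [-0.0673  0.1568] 101 world [0.5173 0.0536 0.0887]
wrist bar rect dock mm ((-61.064544677734375, 111.0877685546875), (16.992807388305664, 108.52938842773438), 3.1308517456054688) 371
wrist pack body top dock x -0.0253 0.022 y 0.0214 0.056 743
wrist ridge top dock y 0.0377 0.0413 x -0.0153 0.0131 92
scene post top dock [-0.0678  0.1554] 14 world [0.5166 0.0522 0.0899]
scene bar rect dock mm ((-60.97471618652344, 110.07498168945312), (10.99952507019043, 110.83527374267578), 6.435857772827148) 21
scene pack body top dock x -0.0249 0.0241 y -0.0559 0.0563 163
scene ridge top dock y -0.0429 0.0415 x -0.0164 0.0168 324
top bar rect dock mm ((-61.27751159667969, 98.70108032226562), (17.35071563720703, 85.94590759277344), 4.636302947998047) 147
top pack body top dock x -0.0249 0.0233 y -0.0547 0.055 233
top ridge top dock y -0.0417 0.0391 x -0.0149 0.0158 223
pos [0.5868 0.0924 0.1811] tilt [-0.004 -0.    -1.   ] yawY -4.52 w 0.0599 F [-0.   0.4  0.1] t 17.275 q [ 0.04  0.34  1.54 -0.    1.27  0.12]
tool delta /60mm: [ 0.523 -1.081  0.765] norm mm 85.46331327694902
turn world deg 0.015686449934818825 tool-x units total -0.003921612483704706
```

View pics/wrist_9.png

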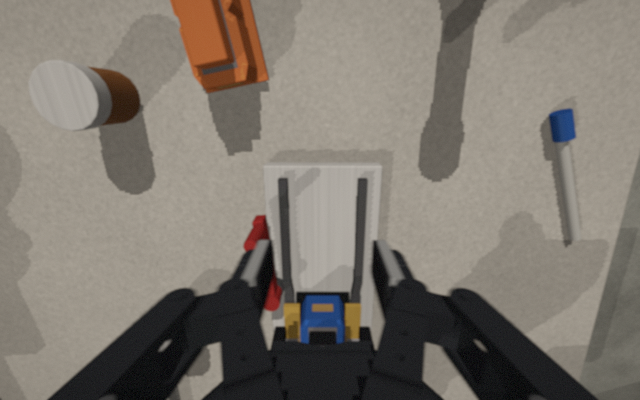

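View pics/scene_9.png

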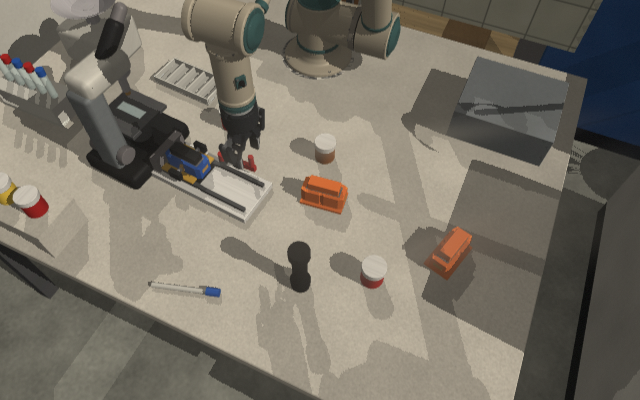

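The pack body's top spans dock y −55 to +55 mm in all views, so it is home and held by itself. The post top is at dock (−67, 156), world (0.517, 0.053).

>>> carry_out(deltas=[0,-0.5,0.35,0,0,0,0.3,0,-0.6,0.4,0,0,0,0.3,0.5,0,0,0,0,0,0.3,0,0,0,0,0,0,0.3,0,0,0,0,0,0,0.3], newtons=30)

```text
clock: 17.9
position: [0.5191, 0.0529, 0.1529]
ee_rot: [-0.48, -0.519, -0.48, 0.519]
contact_force: [-0.1, 0.2, -0.1]
width: 0.0554
```

```bash
python3 - <<'E'
from h import *
need((.517,.053,.069),-4.5)
im=eyes.get_image("wrist");save(im,"w10.png")
E
```

```text
pos [0.5191 0.0529 0.1529] tilt [-0. -0. -1.] yawY -4.51 w 0.0554 F [-0.1  0.2 -0.1] t 17.9 q [-0.03  0.25  1.74 -0.    1.15  0.05]
tool delta /60mm: [ 1.399e+00 -3.500e-02  1.000e-03] norm mm 83.95354281003802
turn world deg 0.0072650286095807814 tool-x units total -0.0018162571523951954
```

View pics/w10.png

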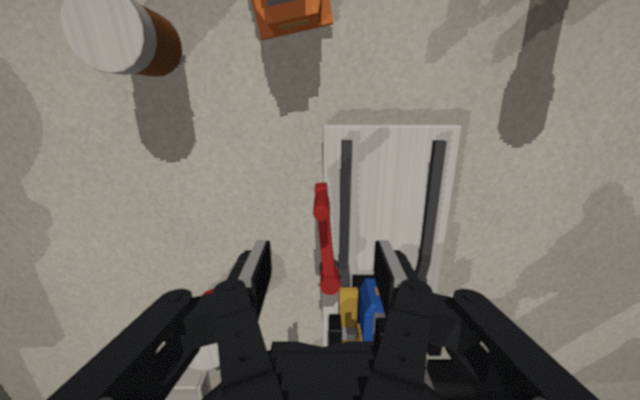

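The post at about (320,200) lies on the jaws' centre line. I'll descend and pinch it.

>>> carry_out(deltas=[0.5,-0.03,0,0,0,0,0.3,0.5,0,0,0,0,0,0.3,0.4,0,0,0,0,0,0.3,0,0,0,0,0,0,0.3,0,0,0,0,0,0,-1,0,0,0,0,0,0,-1,0,0,0,0,0,0,-1,0,0,0,0,0,0,-1,0,0,0,0,0,0,-1,0,0,0,0,0,0,-1], newtons=30)

```text
clock: 19.2
position: [0.5179, 0.053, 0.0702]
ee_rot: [0.481, 0.52, 0.479, -0.519]
contact_force: [0.4, 0.7, 6.0]
width: 0.0126
```

```bash
python3 - <<'E'
from h import *
need((.517,.053,.069),-4.5)
s,Rm,p=tool()
f=T();h=np.array(f(-.058,.065));v=p[:2]-h;r=np.hypot(*v);a=np.arctan2(v[1],v[0])+np.radians(4.5);print("r",r,"bar",a)
n=19;a2=np.linspace(a,-0.03,n+1);q=np.c_[-.058+.090*np.cos(a2),.065+.090*np.sin(a2)]
d=np.diff(q,axis=0)/.06  # dock x ~ tool y, dock y ~ -tool z
print([(round(x,2),round(-y,2)) for x,y in d])
print(np.degrees(a2[1]-a2[0]), p, "final",f(.032,.065))
im=eyes.get_image("scene");save(im,"s10.png");im=eyes.get_image("wrist");save(im,"w11.png")
E
```

```text
pos [0.5179 0.053  0.0702] tilt [ 0.003 -0.    -1.   ] yawY -4.51 w 0.0126 F [0.4 0.7 6. ] t 19.2 q [-0.03  0.34  1.86  0.    0.94  0.05]
tool delta /60mm: [ 0.02  -0.015  0.002] norm mm 1.474108146240603
turn world deg 0.010429527031362795 tool-x units total -0.002607381757840699
r 0.09170411448834426 bar 1.6644604208719838
[(np.float64(0.13), np.float64(-0.01)), (np.float64(0.13), np.float64(0.01)), (np.float64(0.13), np.float64(0.02)), (np.float64(0.13), np.float64(0.03)), (np.float64(0.13), np.float64(0.04)), (np.float64(0.12), np.float64(0.05)), (np.float64(0.12), np.float64(0.06)), (np.float64(0.11), np.float64(0.07)), (np.float64(0.11), np.float64(0.08)), (np.float64(0.1), np.float64(0.09)), (np.float64(0.09), np.float64(0.1)), (np.float64(0.08), np.float64(0.11)), (np.float64(0.07), np.float64(0.11)), (np.float64(0.06), np.float64(0.12)), (np.float64(0.05), np.float64(0.12)), (np.float64(0.04), np.float64(0.13)), (np.float64(0.03), np.float64(0.13)), (np.float64(0.01), np.float64(0.13)), (np.float64(0.0), np.float64(0.13))]
-5.109759508838205 [0.51789173 0.05304388 0.07017298] final (np.float64(0.6090011959017699), np.float64(-0.04571106437063771))
```

View pics/w11.png

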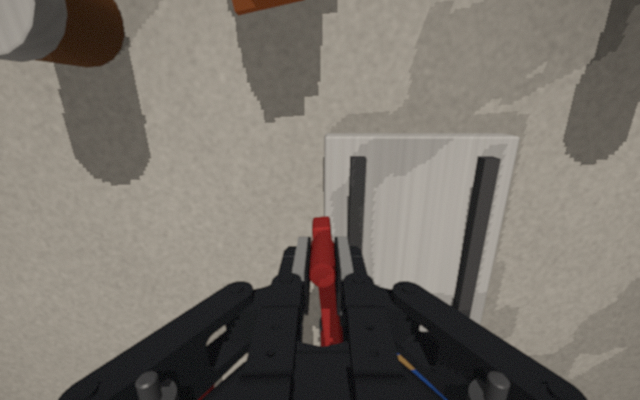

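The post is pinched at about (322,270). I'll follow the arc now.

>>> carry_out(deltas=[0,0.13,-0.01,0,0,0,-1,0,0.13,0.01,0,0,0,-1,0,0.13,0.02,0,0,0,-1,0,0.13,0.03,0,0,0,-1,0,0.13,0.04,0,0,0,-1,0,0.12,0.05,0,0,0,-1,0,0.12,0.06,0,0,0,-1,0,0.11,0.07,0,0,0,-1])

```text
clock: 20.3
position: [0.5743, 0.0321, 0.0698]
ee_rot: [-0.479, -0.519, -0.48, 0.52]
contact_force: [-4.2, -1.8, 6.5]
width: 0.0127
```

```bash
cat > arc.py <<'E'
from h import *
import sys
n=int(sys.argv[1])
s,Rm,p=tool();f=T();h=np.array(f(-.058,.065));v=p[:2]-h;r=np.hypot(*v);a=np.arctan2(v[1],v[0])+np.radians(4.5)
print("r",r,"bar",a,"F",np.round(s["contact_force"],1),"w",s["width"],p.round(4))
a2=np.linspace(a,float(sys.argv[2]),n+1)[1:];P=np.array([f(-.058+.0905*np.cos(b),.065+.0905*np.sin(b)) for b in a2])
pp=np.r_[[p[:2]],P];d=np.diff(pp,axis=0)
print([tuple((Rm.T@np.r_[x,0]/.06).round(2)[1:].tolist()) for x in d])
E
python3 arc.py 9 0
```

```text
r 0.0896212464925298 bar 0.9881035943691723 F [-4.2 -1.8  6.5] w 0.012660151780657845 [0.5743 0.0321 0.0698]
[(0.14, 0.09), (0.12, 0.11), (0.11, 0.13), (0.09, 0.14), (0.08, 0.15), (0.06, 0.15), (0.04, 0.16), (0.03, 0.16), (0.01, 0.17)]
```

>>> carry_out(deltas=[0,0.1,0.09,0,0,0,-1,0,0.1,0.1,0,0,0,-1,0,0.09,0.11,0,0,0,-1,0,0.07,0.12,0,0,0,-1,0,0.06,0.12,0,0,0,-1,0,0.05,0.12,0,0,0,-1,0,0.04,0.13,0,0,0,-1,0,0,0,0,0,0,-1])

```text
clock: 21.3
position: [0.6051, -0.0185, 0.0699]
ee_rot: [0.481, 0.521, 0.478, -0.518]
contact_force: [3.7, 1.1, 4.4]
width: 0.0125
```

```bash
python3 arc.py 4 -0.01
```

```text
r 0.08818254207819119 bar 0.3086398428350604 F [3.7 1.1 4.4] w 0.012525146796774633 [ 0.6051 -0.0185  0.0699]
[(0.07, 0.1), (0.02, 0.12), (0.01, 0.12), (0.0, 0.12)]
```

>>> carry_out(deltas=[0,0.06,0.1,0,0,0,-1,0,0.02,0.12,0,0,0,-1,0,0.01,0.12,0,0,0,-1,0,0,0.1,0,0,0,-1,0,0,0,0,0,0,-1])

```text
clock: 21.92
position: [0.6084, -0.0457, 0.0699]
ee_rot: [0.482, 0.521, 0.478, -0.518]
contact_force: [6.0, 0.5, 3.6]
width: 0.013
```

```bash
python3 arc.py 1 0
```

```text
r 0.08940137665264392 bar -0.000499917305696651 F [6.  0.5 3.6] w 0.012953329011648196 [ 0.6084 -0.0457  0.0699]
[(0.02, -0.0)]
```

>>> carry_out(deltas=[0,0.03,0.04,0,0,0,-1,0,0,0,0,0,0,-1])

```text
clock: 22.18
position: [0.6085, -0.0473, 0.0698]
ee_rot: [0.48, 0.52, 0.479, -0.519]
contact_force: [3.5, 2.3, 6.2]
width: 0.0123
```

>>> carry_out(deltas=[0,0,0.04,0,0,0,-1,0,0,0,0,0,0,-1])

```text
clock: 22.42
position: [0.6083, -0.0503, 0.0698]
ee_rot: [0.481, 0.52, 0.479, -0.519]
contact_force: [3.1, 1.3, 6.1]
width: 0.0126
```

>>> carry_out(deltas=[0,0,0.03,0,0,0,-1,0,0,0,0,0,0,-1])

```text
clock: 22.68
position: [0.6082, -0.0517, 0.0698]
ee_rot: [0.481, 0.52, 0.479, -0.519]
contact_force: [3.3, 1.5, 5.5]
width: 0.0126
```

```bash
python3 - <<'E'
from h import *
im=eyes.get_image("wrist");save(im,"w12.png")
im=eyes.get_image("scene");cv2.imwrite("pics/s12.png",cv2.resize(im["color"][100:220,120:290],None,fx=4.5,fy=4.5,interpolation=cv2.INTER_CUBIC)[:,:,::-1])
E
python3 arc.py 1 0
```

```text
r 0.08989674252148505 bar -0.06683204580762556 F [3.5 1.5 5.8] w 0.012747494296211347 [ 0.6082 -0.0517  0.0698]
[(0.01, -0.1)]
```

View pics/w12.png

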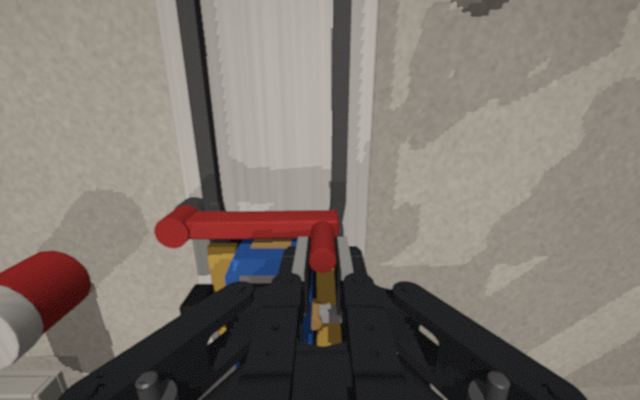

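View pics/s12.png

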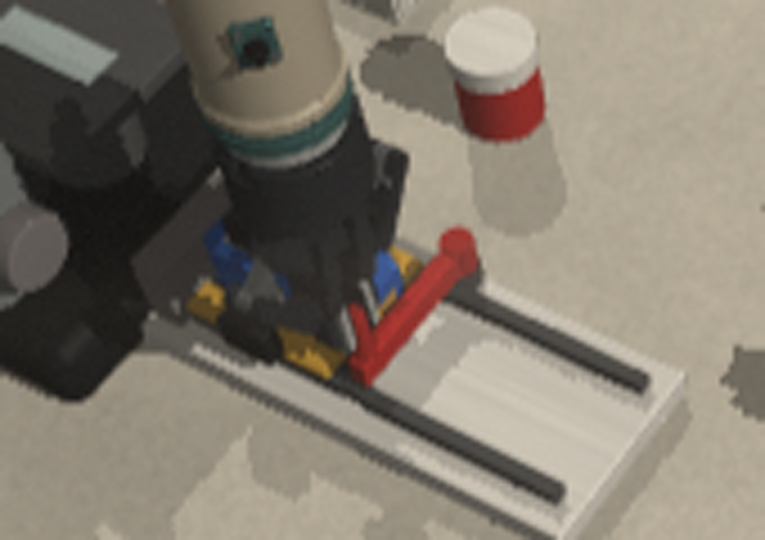

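The bar lies straight across behind the pack in the wrist view (hinge (172,228) to post (322,245)). The jaws have begun to slide past the post, so the bar is against its stop. I'll release in place and lift.

>>> carry_out(deltas=[0,0,0,0,0,0,-0.5,0,0,0,0,0,0,-0.1,0,0,0,0,0,0,0,0,0,0,0,0,0,0,-0.3,0,0,0,0,0,0,-0.7,0,0,0,0,0,0,-0.9,0,0,0,0,0,0,-0.5,0,-0.7,0,0,0,0,0,0,-0.9,0,0,0,0,0,0,0,0,0,0,0])

```text
clock: 24.02
position: [0.6141, 0.0481, 0.2135]
ee_rot: [0.481, 0.519, 0.481, -0.518]
contact_force: [-0.0, -1.0, -0.2]
width: 0.0425
```

```bash
python3 m.py 13; python3 - <<'E'
import cv2
a=cv2.imread("pics/scene_13.png");cv2.imwrite("pics/s13c.png",cv2.resize(a[100:220,120:290],None,fx=4.5,fy=4.5,interpolation=cv2.INTER_CUBIC))
E
```

```text
wrist post top dock [0.0169 0.0311] 113 world [ 0.5912 -0.0781  0.0888]
wrist bar rect dock mm ((-14.005897521972656, 68.31471252441406), (107.45069885253906, 19.199682235717773), 3.151367664337158) 569
wrist pack body top dock x -0.0257 0.0233 y -0.0529 0.0555 1060
wrist ridge top dock y -0.0325 0.0408 x -0.0159 0.0141 1358
scene post top dock [0.0306 0.0671] 18 world [ 0.6076 -0.0438  0.0899]
scene bar rect dock mm ((-13.928844451904297, 68.42109680175781), (109.57219696044922, 20.289947509765625), 3.6613247394561768) 134
scene pack body top dock x -0.0252 0.0246 y -0.0563 0.0561 184
scene ridge top dock y -0.0406 0.0417 x -0.0171 0.0159 319
top post top dock [0.0311 0.0662] 21 world [ 0.608  -0.0445  0.0907]
top bar rect dock mm ((-17.02926254272461, 60.01936340332031), (84.53260040283203, 3.7598373889923096), 3.497241973876953) 30
top pack body top dock x -0.0246 0.0242 y -0.0558 0.0547 345
top ridge top dock y -0.0409 0.0395 x -0.0148 0.0156 422
pos [0.6139 0.0442 0.2125] tilt [-0.001 -0.001 -1.   ] yawY -4.48 w 0.0432 F [-0.2 -0.1  0.3] t 24.175 q [-0.04  0.35  1.45 -0.    1.35  0.04]
tool delta /60mm: [ 1.044e+00 -1.596e+00 -1.000e-03] norm mm 114.39908367291217
turn world deg -0.018272371767892537 tool-x units total 0.004568092941973134
```

View pics/s13c.png

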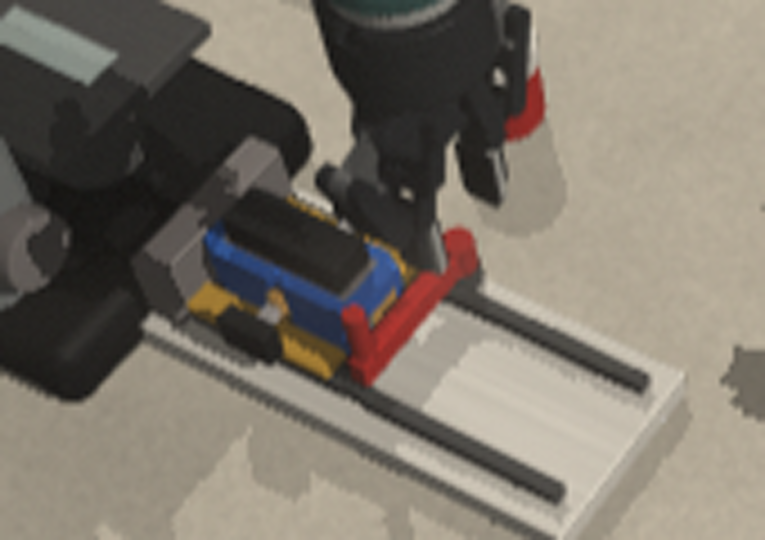

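View pics/wrist_13.png

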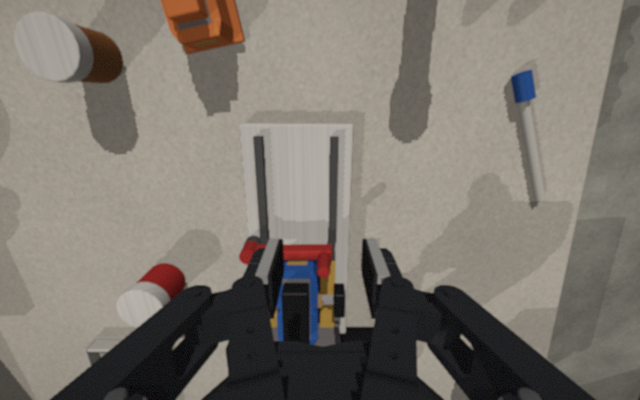

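All views put the post at dock (31, 66.5) mm, so the bar is shut within measuring error. There is time to spare, so I'll press the bar with shut fingers to make sure it is on its stop.

```bash
python3 - <<'E'
from h import *
f=T();need((*f(.01,.108),.2125),-4.5);need((*f(.01,.108),.043),-4.5);need((*f(.01,.083),.043),-4.5)
E
```

```text
pos [0.6139 0.0442 0.2125] tilt [-0.001 -0.001 -1.   ] yawY -4.48 w 0.0432 F [-0.2 -0.1  0.3] t 24.175 q [-0.04  0.35  1.45 -0.    1.35  0.04]
tool delta /60mm: [ 0.002 -0.33   0.784] norm mm 51.031621246500016
turn world deg -0.018272371767892537 tool-x units total 0.004568092941973134
pos [0.6139 0.0442 0.2125] tilt [-0.001 -0.001 -1.   ] yawY -4.48 w 0.0432 F [-0.2 -0.1  0.3] t 24.175 q [-0.04  0.35  1.45 -0.    1.35  0.04]
tool delta /60mm: [ 2.827 -0.328  0.78 ] norm mm 177.03878020069754
turn world deg -0.018272371767892537 tool-x units total 0.004568092941973134
pos [0.6139 0.0442 0.2125] tilt [-0.001 -0.001 -1.   ] yawY -4.48 w 0.0432 F [-0.2 -0.1  0.3] t 24.175 q [-0.04  0.35  1.45 -0.    1.35  0.04]
tool delta /60mm: [ 2.827 -0.328  1.197] norm mm 185.25495940506502
turn world deg -0.018272371767892537 tool-x units total 0.004568092941973134
```

>>> carry_out(deltas=[0,-0.15,0.3,0,0,0,-1,0,-0.18,0.48,0,0,0,-1,0.5,0,0,0,0,0,-1,0.8,0,0,0,0,0,-1,0.8,0,0,0,0,0,-1,0.5,0,0,0,0,0,-1,0.22,0,0,0,0,0,-1,0,0,0,0,0,0,-1,0,0,0,0,0,0,-1])

```text
clock: 25.3
position: [0.5919, -0.001, 0.0452]
ee_rot: [0.481, 0.52, 0.479, -0.519]
contact_force: [-0.4, 0.3, 0.4]
width: -0.0
```

>>> carry_out(deltas=[0,0,0.1,0,0,0,-1,0,0,0.1,0,0,0,-1,0,0,0.1,0,0,0,-1,0,0,0.07,0,0,0,-1,0,0,0,0,0,0,-1])

```text
clock: 25.92
position: [0.5891, -0.0229, 0.0438]
ee_rot: [-0.48, -0.519, -0.48, 0.519]
contact_force: [-0.2, 0.2, 0.5]
width: -0.0003
```

>>> carry_out(deltas=[0,0,0.05,0,0,0,-1,0,0,0,0,0,0,-1])

```text
clock: 26.18
position: [0.5888, -0.0255, 0.0437]
ee_rot: [-0.48, -0.519, -0.48, 0.519]
contact_force: [1.0, 0.3, 0.4]
width: -0.0001
```

>>> carry_out(deltas=[0,0,0.04,0,0,0,-1,0,0,0,0,0,0,-1])

```text
clock: 26.42
position: [0.5888, -0.0273, 0.0437]
ee_rot: [0.48, 0.52, 0.48, -0.519]
contact_force: [0.7, 2.8, -0.4]
width: -0.0002
```

>>> carry_out(deltas=[0,0,0.04,0,0,0,-1,0,0,0,0,0,0,-1])

```text
clock: 26.68
position: [0.5888, -0.028, 0.0438]
ee_rot: [0.479, 0.52, 0.481, -0.518]
contact_force: [2.6, 9.0, 0.1]
width: -0.0001
```

It is hard against the stop: 9 N with almost no movement. I'll withdraw and do the final check.

>>> carry_out(deltas=[0,0,-0.2,0,0,0,-1,0,0,-0.5,0,0,0,-1,-0.4,0,-0.3,0,0,0,-1,-0.9,0,0,0,0,0,-1,-0.9,0,0,0,0,0,-1,-0.9,0,0,0,0,0,-1,0,0,0,0,0,0,-1,0,0,0,0,0,0,-1,0,0,0,0,0,0,-1])

```text
clock: 27.8
position: [0.5921, 0.0295, 0.2279]
ee_rot: [-0.479, -0.518, -0.481, 0.52]
contact_force: [0.5, 0.1, 0.2]
width: 0.0001
```

```bash
python3 m.py 14
```

```text
wrist post top dock [0.0303 0.0688] 37 world [ 0.6076 -0.042   0.0885]
wrist bar rect dock mm ((-13.770462036132812, 66.76985168457031), (107.4710922241211, 18.32762908935547), 0.8698290586471558) 766
wrist pack body top dock x -0.0227 -0.0106 y 0.0496 0.0556 15
wrist ridge top dock y -0.0401 -0.0234 x 0.0027 0.0135 95
scene post top dock [0.0316 0.0661] 21 world [ 0.6087 -0.0444  0.089 ]
scene bar rect dock mm ((-12.698577880859375, 66.70642852783203), (110.03196716308594, 18.921127319335938), 0.3775191605091095) 164
scene pack body top dock x -0.0254 0.0243 y -0.0576 0.0568 182
scene ridge top dock y -0.0429 0.0412 x -0.0154 0.0161 319
top bar rect dock mm ((-51.1454963684082, 68.85297393798828), (8.239297866821289, 32.15514373779297), 88.86079406738281) 29
top pack body top dock x -0.0248 0.0237 y -0.0552 0.0298 219
top ridge top dock y -0.0415 0.0385 x -0.0148 0.0159 408
pos [0.5926 0.0295 0.2283] tilt [-0.003 -0.    -1.   ] yawY -4.51 w -0.0001 F [-0.8 -0.3 -0.8] t 27.95 q [-0.07  0.31  1.47 -0.    1.37  0.01]
tool delta /60mm: [ 1.308 -1.258 -0.272] norm mm 110.11238226233273
turn world deg 0.00856210712238692 tool-x units total -0.00214052678059673
```

View pics/scene_14.png

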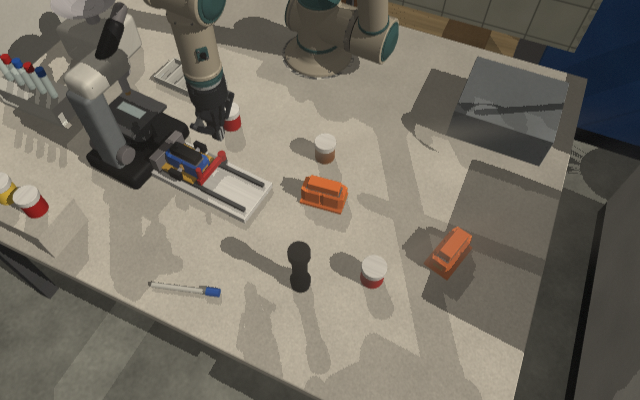

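The pack is home at about (187,160) and the red bar lies across behind it at (210,167). The jars and torch have not moved, and the hand is clear.

```bash
python3 -c "
from rig import job,readout
print(job.sign_off())"
```

```text
the job is handed in; nothing more can be done
None
```

The battery pack is fitted, the locking bar is shut, and the job was handed in at about 28 s of the 69 s allowed.

**What I did:**
- I gripped the pack by its ridge, set it down on the open run and let go.
- I pushed it along the rail with shut fingers until the resistance fell from about 6 N to near zero at the home position. It then stopped firmly about 1.5 mm further on.
- I pinched the red post and swung the bar round to its stop. I then pressed the bar again with shut fingers; it took 9 N with under 1 mm of movement, and I withdrew.

**Last checks:**
- **Pack:** the scene view puts its top at dock y −58 to +57 mm, so it is centred within about 1 mm of home. In the last views the arm hid parts of the pack from the other two cameras. With the hand away but before that last press, the scene and top views both put it at about −56 to +55 mm.
- **Bar:** the wrist and scene views put it within 1° of shut. Right after the pinch was released, the bar fit read about 3.5°, which is why I pressed it again. The last wrist reading of the post is about 3 mm off in y from the scene view, partly hidden by the hand.
- **Bystanders:** the jars, the torch and the orange look-alikes appear unmoved in the final picture; I did not measure them again.

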